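Clear and turn the menu board's leaf

ROBOT

A 6-joint arm with a two-finger parallel gripper is mounted at the origin on a cart in front of the work surface, level with it; the furniture and walls round the work are solid. World frame = base frame: x ahead of the robot, y to its left, z up, the work surface at z = 0. Lengths are in m, angles in degrees, forces in N, time in s.
With the tool pointing down it reaches from about 0.2 to 0.875 m from the base axis. Payload 3.4 kg.
Tool frame: the origin (TCP) lies at the very end of the fingers, on their centre line; the grasp point (between the pads) lies 19 mm behind it; z points along the fingers, y is the line along which they close (so a half turn about z gives the same grasp; the last joint's range is limited). The gripper opens to 94 mm and grips with 3 to 60 N. Pads are 16 mm wide; open, the fingers measure 119 mm over their backs; the gripper's body (75 mm by 177 mm) begins 78 mm behind the grasp point.
Start: joints at [-78.724, 15.808, 86.224, -0, 77.962, -6.933], TCP at [0.18, -0.546, 0.166] pointing down, gripper open.
Joint ranges: [-165.64, 165.64], [-43.16, 119.46], [12.63, 154.43], [-67.54, 247.53], [6.08, 155.33], [-154.97, 154.97]. Speed limits (degrees/s): [147.25, 147.25, 180, 180, 180, 180].

INTERFACE

Orientations are given as [roll, pitch, yaw] about the fixed x, y, z axes, in that order (R = Rz(yaw) Ry(pitch) Rx(roll)).
In Python, from bench import * gives the robot as it stands. Calls block until the motion is done:
- reach(position, orientation): joint-space move of the TCP to a pose.
- movel(position, feed=0.15, rotation=None): straight line of the TCP; rotation=None keeps the orientation; feed is the mean speed in m/s.
- move_joints(angles): joint-space move.
- command_gripper(opening, newtons=None): finger opening in m; newtons is the grip in N (None keeps the last); returns when the fingers have stopped.
- dwell(seconds).
- solve_ik(position, orientation): joint angles nearest the present ones, or None.
- get_state(): the state.
- read_camera(name): name is "scene" or "side" or "wrist"; returns a dict with "color" (384x512x3 uint8, red, green, blue), "range_z" (384x512 float32, m along the optical axis (not along the pixel's ray), 0 where there is no reading), "vertical_fov" (degrees; the focal length in pixels is half the picture's height over the tangent of half this angle, whatever the lens; pixels are square), "cx", "cy" (the principal point, pixels), "eye" and "rotation" of the camera in the world. Camera axes: x right, y up, looking along -z (the intrinsics and any distortion apply to the point x, -y, -z); pixel columns grow to the right and rows downward; lengths in m; the calibration is good to about 2 mm. A picture is of the moment at which its call begins.
A pose or a line that the arm cannot do raises MotionError and nothing moves.
- job_done(): hands the job in; it is judged then, once.
Trained networks look in a picture, given as the dict that the camera call returned (one of the last four; its "shot" number tells which), for a name from the list of things; names that differ only in an ending like _2 or _b are one class to them, and where a whole thing is asked for, a point or a joint stands for the part that bears it (a point fixed in the world has none). Each returns a list of dicts, best first, with "conf" (0 to 1); they miss things now and then, are a little off and sometimes report something else, mostly with a low value. They report only what shows in the picture. A call takes as long as a camera call. They do not tell look-alikes from the thing itself.
- find_in(name, picture): "xyz" ([x, y, z] in m, in the coordinates of the camera as it stood for that picture, good to about 4 mm: the middle of the surface that is visible of it).
The state is a dict: "t": time; "joint_pos": joint angles; "joint_velocities": joint speeds; "joint_efforts": joint torques, N m; "position": TCP position; "ee_rot": TCP orientation; "wrist_force": force on the tool from outside, world axes, zero at the start; "ft_torque": the same for the moment, N m; "gripper_width": finger opening in m; "finger_force": force on a finger pad.
Only numpy, scipy, OpenCV 4.12 (cv2) and the standard library are available. Lean on these libraries where they do the work, as an engineer would, in place of code of your own. Each camera call takes 0.05 s, during which the arm holds its last target. There are 200 camera calls.

TASK

A roll of tape has been left on the right-hand half of the open menu board, in the way of its half-raised blue-framed leaf. With closed fingers, first push the tape sideways off the right-hand end of the board so that it lies flat on the counter wholly clear of the board, then push the leaf over its spine and down until it lies flat on the right-hand half. Do it all by pushing, without pinching, lifting or pressing hard, leave the cup, the number sign and the pen where they are, and finish clear of everything.

Things in the scene. Friction and masses are not known exactly. Their poses are not given: they have to be found in the camera images.
- menu_board: Open wooden menu board, fixed to the counter, 170 mm (x) by 290 mm (y). Origin: centre of its underside, below the spine. x runs along the spine away from the robot, y to the left half (right half: -y), z up. The half panels' tops are 6 mm above the counter. Spine: a steel rod along x at y = 0, z = 13 mm, between end brackets 18 mm high at x = +-81 mm.
- leaf (a joint): Angle (rad) of the rigid leaf (white card, blue frame) about the spine rod. 0: flat on the left half; 1.57: upright; 3.14 (its stop): flat on the right half. Starts half raised on the left, 0.6 to 1.0. Leaf: x = -75 to 75 mm, 5 mm thick, hinged in mid-plane, gives about 0.9 mm per N at its edge, 0.12 kg. The hinge is stiff (0.15 N m), so it stays where it is left: push it the whole way down.
- leaf_edge (a point): Middle of the leaf's free edge, a round brass bar 8 mm thick, 135 mm from the spine axis: at board (0, 135 cos a, 13 + 135 sin a) mm for leaf angle a. Push the side that faces left and down at the start; it ends facing up. While the leaf is low a finger that moves only level jams on the edge: raise the finger along the edge's arc as it pushes.
- tape_roll: Cream roll of masking tape lying flat on the board's right half, about 96 mm across, 25 mm high, 0.05 kg; solid to touch, hole included. Origin: centre of its underside; z up. A finger fits between it and the spine. It slides when pushed and drops 6 mm as it leaves the board.
- cup: Purple espresso cup, 65 x 94 x 52 mm high, standing behind the board's right half. Origin: its underside. Leave it alone.
- number_sign: White table number sign, 47 x 90 x 110 mm high, standing behind the board's left half. Origin: its underside. Leave it alone.
- till_pen: Black pen, 145 x 12 x 9 mm, lying in front of the board's left half, along the board's y. Origin: its underside. Leave it alone.
Not all that is in view belongs to the job. What is meant by the tape_roll is not purple, turquoise or yellow, and is the smaller of those in its own colour.

How it is judged (in metres and radians):
On the way, in this order (a step that is already met when the one before it is completed fails the run):
1. the tape lies flat on the counter, clear of the right-hand end of the board (y of tape_roll in the frame of menu_board below -0.19 m and height (world z) of tape_roll between -0.01 and 0.005 m and angle between tape_roll's own z axis and vertical below 0.1 rad), for 0.2 s.
2. the leaf lies flat on the right-hand half (value of joint leaf above 3.04 rad), for 0.2 s.
At the end, for the whole second after the job is handed in: The leaf is turned to within 0.1 rad of flat on the right half and still; the tape lies flat and still on the counter, its centre more than 190 mm to the right of the spine (wholly past the board's right-hand end) (all of step 1 and linear speed of tape_roll below 0.02 m/s and value of joint leaf above 3.04 rad and velocity of joint leaf below 0.1 rad/s); the robot touches nothing.
It fails at once if the tape is lifted or falls off the counter (height (world z) of tape_roll above 0.03 m or height (world z) of tape_roll below -0.03 m).
It fails at once if the tape, leaf or board is pinched or pressed hard (over 30 N) (contact force between the fingers and tape_roll above 30 N or contact force between the fingers and menu_board above 30 N).
It fails at once if the cup is disturbed (moved more than 20 mm) (distance of cup from where it was at the start of the episode above 0.02 m).
It fails at once if the number sign is disturbed (moved more than 20 mm) (distance of number_sign from where it was at the start of the episode above 0.02 m).
It fails at once if the till pen is disturbed (moved more than 20 mm) (distance of till_pen from where it was at the start of the episode above 0.02 m).
It also fails if it takes over 58 s, if anything falls off the work surface, if the arm or the gripper's body presses on something with over 40 N, if the wrist force passes 120 N, or if a joint passes its speed limit or range.

## Working session

There is one attempt and no reset: what is moved stays moved. The work goes in short steps, each a Python script; the robot and the scene stay as the last script left them, time stands still between calls to the robot, and variables do not carry over. Pictures are saved under pics/ and viewed, at most 10 in all, crops included, and the job is handed in when it is done.

```bash
mkdir -p pics; cat > h.py <<'E'
from bench import *
import numpy as np, cv2
def K(p):
    f=p["color"].shape[0]/2/np.tan(np.radians(p["vertical_fov"])/2); return f,p["cx"],p["cy"]
def world(p,c): return np.array(p["rotation"])@np.array(c)+np.array(p["eye"])
def cloud(p):
    f,cx,cy=K(p); z=p["range_z"]; v,u=np.mgrid[:z.shape[0],:z.shape[1]]
    c=np.stack([(u-cx)/f*z,-(v-cy)/f*z,-z],-1); return c@np.array(p["rotation"]).T+np.array(p["eye"])
def pix(p,w):
    f,cx,cy=K(p); c=np.array(p["rotation"]).T@(np.array(w)-np.array(p["eye"])); return cx+f*c[0]/-c[2],cy-f*c[1]/-c[2]
E
python3 - <<'E'
from h import *
ims=[]
for n in ("scene","side"):
    p=read_camera(n); ims.append(p["color"][:,:,::-1]); print(n,[k for k in p],p["vertical_fov"],p["cx"],p["cy"],np.round(p["eye"],3))
    np.savez("p_%s.npz"%n,**{k:p[k] for k in p})
    for o in ("menu_board","leaf","leaf_edge","tape_roll","cup","number_sign","till_pen"):
        for d in find_in(o,p)[:3]:
            w=world(p,d["xyz"]); print(o,round(d["conf"],2),np.round(w,3),np.round(pix(p,w)))
for n,i in zip("ab",ims): cv2.imwrite("pics/%s.png"%n,cv2.resize(i,(768,576)))
print(get_state())
E
```

```text
scene ['color', 'range_z', 'vertical_fov', 'cx', 'cy', 'eye', 'rotation', 'shot'] 47.71521306734329 245.7897060665992 187.7552363046618 [0.154 0.698 0.883]Traceback (most recent call last):
  File "<stdin>", line 8, in <module>
  File "h.py", line 10, in pix
    f,cx,cy=K(p); c=np.array(p["rotation"]).T@(np.array(w)-np.array(p["eye"])); return cx+f*c[0]/-c[2],cy-f*c[1]/-c[2]
                                                                                            ~^^^
IndexError: invalid index to scalar variable.
```

```bash
cat > h.py <<'E'
from bench import *
import numpy as np, cv2
from scipy.spatial.transform import Rotation as Rn
def R(p):
    r=np.array(p["rotation"],float)
    return r if r.shape==(3,3) else Rn.from_euler("xyz",r,degrees=True).as_matrix()
def K(p):
    f=p["color"].shape[0]/2/np.tan(np.radians(p["vertical_fov"])/2); return f,p["cx"],p["cy"]
def world(p,c): return R(p)@np.array(c)+np.array(p["eye"])
def cloud(p):
    f,cx,cy=K(p); z=p["range_z"]; v,u=np.mgrid[:z.shape[0],:z.shape[1]]
    c=np.stack([(u-cx)/f*z,-(v-cy)/f*z,-z],-1); return c@R(p).T+np.array(p["eye"])
def pix(p,w):
    f,cx,cy=K(p); c=R(p).T@(np.array(w)-np.array(p["eye"])); return cx+f*c[0]/-c[2],cy-f*c[1]/-c[2]
E
python3 - <<'E'
from h import *
ims=[]
for n in ("scene","side"):
    p=read_camera(n); ims.append(p["color"][:,:,::-1]); print(n,p["rotation"],p["vertical_fov"],p["cx"],p["cy"],np.round(p["eye"],3))
    np.savez("p_%s.npz"%n,**{k:p[k] for k in p})
    for o in ("menu_board","leaf","leaf_edge","tape_roll","cup","number_sign","till_pen"):
        for d in find_in(o,p)[:4]:
            w=world(p,d["xyz"]); print(o,round(d["conf"],2),np.round(w,3),np.round(pix(p,w)))
for n,i in zip("ab",ims): cv2.imwrite("pics/%s.png"%n,cv2.resize(i,(768,576)))
E
```

```text
scene [  43.20401081   -0.73786121 -147.92342837] 47.71521306734329 245.7897060665992 187.7552363046618 [0.154 0.698 0.883]
menu_board 0.87 [0.539 0.143 0.006] [229. 230.]
leaf 0.87 [0.545 0.158 0.074] [223. 216.]
leaf_edge 0.79 [0.545 0.158 0.077] [223. 215.]
tape_roll 0.93 [ 0.685 -0.115  0.022] [236. 148.]
tape_roll 0.91 [ 0.558 -0.015  0.024] [255. 185.]
tape_roll 0.64 [ 0.639 -0.244  0.019] [271. 131.]
tape_roll 0.58 [0.414 0.347 0.027] [225. 314.]
cup 0.71 [0.734 0.044 0.039] [190. 169.]
number_sign 0.95 [0.702 0.176 0.06 ] [168. 198.]
till_pen 0.62 [0.423 0.141 0.005] [269. 250.]
side [ 3.02343316e+01 -6.67349852e-02  1.30551409e+02] 49.840518334626665 256.8886156902538 190.49006589104553 [0.953 0.366 0.86 ]
menu_board 0.91 [0.567 0.13  0.004] [287. 210.]
menu_board 0.74 [0.558 0.15  0.069] [299. 198.]
leaf 0.71 [0.559 0.149 0.069] [298. 199.]
leaf_edge 0.79 [0.567 0.152 0.066] [297. 203.]
tape_roll 0.82 [ 0.425 -0.156  0.029] [236. 106.]
tape_roll 0.73 [ 0.645 -0.239  0.021] [153. 143.]
tape_roll 0.63 [0.424 0.349 0.032] [404. 217.]
tape_roll 0.59 [ 0.57  -0.013  0.036] [240. 169.]
cup 0.52 [0.567 0.148 0.07 ] [296. 201.]
cup 0.2 [0.424 0.128 0.01 ] [323. 169.]
number_sign 0.62 [0.715 0.17  0.005] [259. 266.]
till_pen 0.54 [0.425 0.125 0.01 ] [322. 168.]
```

View pics/a.png

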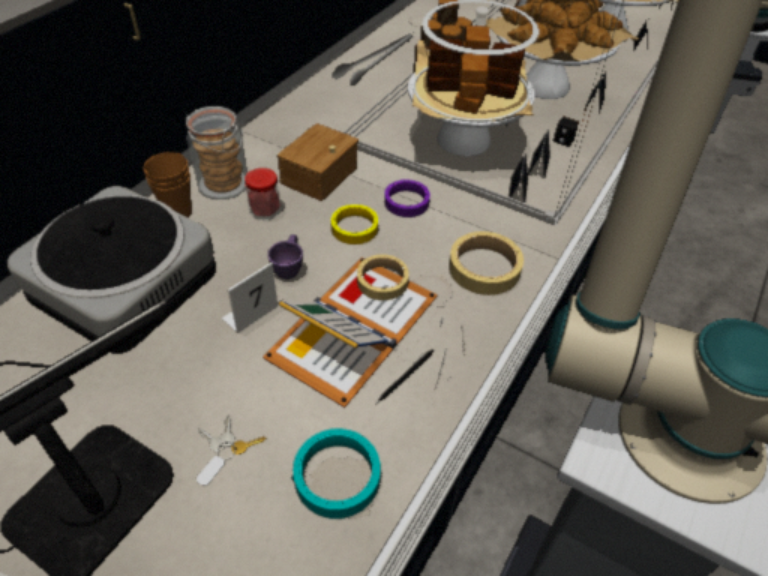

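View pics/b.png

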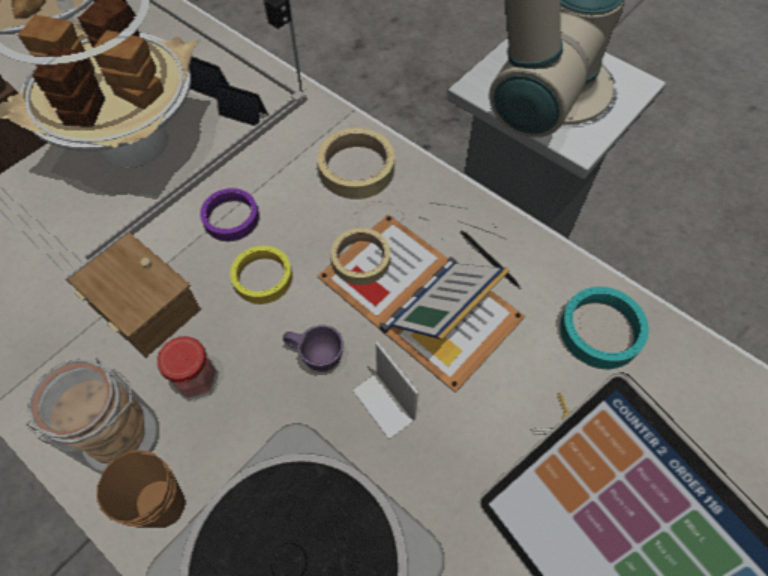

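Candidates for the tape (768-px scene picture): small cream on the board (382,277), large cream (486,262), yellow (355,223), purple (408,197), turquoise (337,472). By the description it is the small cream one on the board, (382,277) in scene and (360,253) in side.

```bash
cat > fit.py <<'E'
from h import *
from scipy.optimize import least_squares
def circ(P):
    r=least_squares(lambda q:np.hypot(P[:,0]-q[0],P[:,1]-q[1])-q[2],[*P[:,:2].mean(0),.045],loss="soft_l1",f_scale=.003).x; return r
if __name__=="__main__":
  for n in ("scene","side"):
    p=dict(np.load("p_%s.npz"%n)); p={k:(v.item() if v.shape==() else v) for k,v in p.items()}
    W=cloud(p); hsv=cv2.cvtColor(p["color"],cv2.COLOR_RGB2HSV); H,S,V=[hsv[...,i].astype(int) for i in range(3)]
    ok=(p["range_z"]>0)&(np.abs(W[...,0]-.55)<.22)&(np.abs(W[...,1]-.06)<.25)
    m=ok&(H>5)&(H<16)&(S>140)&(V>90)&(W[...,2]<.02)&(W[...,2]>-.01)
    nc,l,st,_=cv2.connectedComponentsWithStats(cv2.dilate(m.astype(np.uint8),np.ones((5,5))))
    P=W[m]; print(n,"counter z",np.median(W[ok&(S<60)&(np.abs(W[...,2])<.02)][:,2]),"board n",len(P),"z",np.median(P[:,2]))
    print("rect",cv2.minAreaRect((P[:,:2]*1000).astype(np.float32)))
    t=ok&(H>10)&(H<25)&(S>50)&(S<150)&(W[...,2]>.018)&(np.hypot(W[...,0]-.56,W[...,1]+.015)<.07)
    print("tape",len(W[t]),circ(W[t]),"z",np.percentile(W[t][:,2],[10,50,95]))
    b=ok&(W[...,2]>.02)&(np.hypot(W[...,0]-.55,W[...,1]-.14)<.12); Q=W[b]
    np.save("leaf_%s.npy"%n,Q); print("leaf pts",len(Q),"z",np.percentile(Q[:,2],[5,50,95,99.5]))
    u,v=map(int,pix(p,[.56,.06,.03])); cv2.imwrite("pics/c_%s.png"%n,cv2.resize(p["color"][max(v-65,0):v+65,max(u-75,0):u+75,::-1],(750,600) if 0 else (690,598),interpolation=cv2.INTER_CUBIC))
E
python3 fit.py
```

```text
scene counter z 0.0006112965681521199 board n 1272 z 0.006267509192989684
rect ((550.1375122070312, 90.57588195800781), (298.8849792480469, 168.552978515625), 87.6634750366211)
tape 434 [ 0.56117866 -0.01703049  0.0429772 ] z [0.02075728 0.029501   0.03320284]
leaf pts 962 z [0.02428685 0.07264345 0.10546014 0.10765634]
side counter z 0.00034820897494025616 board n 389 z 0.006085070650574065
rect ((554.1903076171875, 95.99568176269531), (284.1060485839844, 167.9370880126953), 88.02490997314453)
tape 519 [ 0.56589098 -0.01745317  0.04290418] z [0.0222228  0.02960944 0.03270255]
leaf pts 2062 z [0.0251442  0.06954622 0.10483063 0.107349  ]
```

View pics/c_side.png

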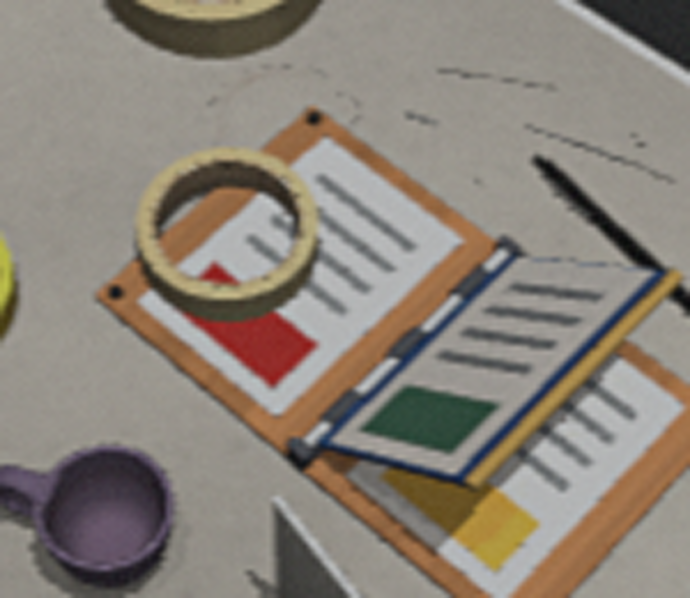

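The crop confirms it: the small cream roll is on the right half at (228,230), slightly over the board's far end. The leaf is half raised to the left, with its brass edge at (575,380). Next I refine the spine and leaf angle, then push the tape.

```bash
cat > g.py <<'E'
from h import *
b=-2.2; br=np.radians(b); X=np.array([np.cos(br),np.sin(br)]); Y=np.array([-np.sin(br),np.cos(br)]); O=np.array([.552,.093])
def bw(x,y,z): return [*(O+X*x+Y*y),z]     # board -> world
E
python3 - <<'E'
from g import *
for n in ("scene","side"):
    Q=np.load("leaf_%s.npy"%n); B=np.c_[(Q[:,:2]-O)@np.c_[X,Y],Q[:,2]]; B=B[(np.abs(B[:,0])<.07)&(B[:,1]>-.02)]
    for it in range(4):
        P=B[:,1:]; c=np.median(P,0); _,_,v=np.linalg.svd(P-P.mean(0),full_matrices=False); d=v[0]*np.sign(v[0][1]); r=(P-P.mean(0))@v[1]
        m=P.mean(0); B=B[np.abs(r)<max(.003,2*r.std())]
    R3=np.linalg.lstsq(np.c_[B[:,0],B[:,1],np.ones(len(B))],B[:,2],rcond=None)[0]
    a=np.arctan2(d[1],d[0]); # surface is 2.5 mm above the mid plane (upper side)
    mid=m-np.array([-np.sin(a),np.cos(a)])*.0025; y0=mid[0]+(.013-mid[1])/np.tan(a)
    print(n,len(B),"a",a,"spine y offset",y0,"res",r.std(),"yaw err deg",np.degrees(-R3[0]/R3[1]), "x range",np.percentile(B[:,0],[0.5,99.5]),"rmax",np.max((B[:,1:]-[y0,.013])@[np.cos(a),np.sin(a)]))
s=get_state(); print(s["t"],s["ee_rot"])
for yaw in (b+90,b-90):
    for q in (bw(0.008,-.035,.014),bw(.008,-.16,.014),bw(0,.15,.09),bw(0,.03,.15)): print(yaw,np.round(q,3),solve_ik(q,[180,0,yaw]))
for y in (-.018,): print("tape board",(np.array([.5635,-.017])-O)@np.c_[X,Y])
E
```

```text
scene 755 a 0.7323676346637181 spine y offset -0.0016036910442977712 res 0.0008153118648131244 yaw err deg -0.2264500553922062 x range [-0.06922036  0.06794585] rmax 0.13996603146782852
side 1783 a 0.7378372748947989 spine y offset -0.0004304516025638097 res 0.0008584818928015947 yaw err deg -0.16396678122275749 x range [-0.06920503  0.06907   ] rmax 0.13811678062133315
0.9 [1.79992573e+02 2.19052586e-03 1.82082433e+01]
87.8 [0.559 0.058 0.014] [-1.19943141e+00  2.18583677e+01  1.00605473e+02 -2.54444375e-14
  5.75361596e+01  1.00056859e+00]
87.8 [ 0.554 -0.067  0.014] [-1.40625540e+01  2.15855662e+01  1.01075476e+02 -2.54444375e-14
  5.73389574e+01 -1.18625540e+01]
87.8 [0.558 0.243 0.09 ] [ 1.69813830e+01  2.14551032e+01  8.88275116e+01 -2.54444375e-14
  6.97173852e+01  1.91813830e+01]
87.8 [0.553 0.123 0.15 ] [ 5.49943835e+00  1.56116529e+01  8.87603884e+01 -2.54444375e-14
  7.56279587e+01  7.69943835e+00]
-92.2 [0.559 0.058 0.014] None
-92.2 [ 0.554 -0.067  0.014] None
-92.2 [0.558 0.243 0.09 ] None
-92.2 [0.553 0.123 0.15 ] None
tape board [ 0.01571418 -0.10947746]
```

```bash
cat > tape.py <<'E'
from g import *
W=np.vstack([cloud({k:(v.item() if v.shape==() else v) for k,v in dict(np.load("p_%s.npz"%n)).items()}).reshape(-1,3) for n in ("scene","side")])
r=np.hypot(W[:,0],W[:,1]); az=np.degrees(np.arctan2(W[:,1],W[:,0]))
m=(r>.35)&(r<.8)&(az>-65)&(az<0)&(W[:,2]>.06)&(W[:,2]<.45)
print("obstacles in sweep",m.sum(), W[m].min(0) if m.any() else "", W[m].max(0) if m.any() else "")
E
python3 tape.py
python3 - <<'E'
from h import *
p=read_camera("scene")
W=cloud(p); r=np.hypot(W[...,0],W[...,1]); az=np.degrees(np.arctan2(W[...,1],W[...,0]))
for a in range(-80,1,8):
    m=(az>=a)&(az<a+8)&(W[...,2]>.06)&(W[...,2]<.5)&(r>.3)&(r<1)
    if m.sum()>5: print(a,m.sum(),np.percentile(r[m],[1,50]).round(2),np.percentile(W[m][:,2],99).round(2))
E
```

```text
obstacles in sweep 7552 [ 0.34795054 -0.59197126  0.06000126] [ 0.70661931 -0.33530458  0.44686667]
-80 730 [0.49 0.52] 0.44
-72 131 [0.48 0.5 ] 0.44
-64 947 [0.87 0.94] 0.23
-56 1244 [0.71 0.95] 0.23
-48 1968 [0.5  0.76] 0.4
-40 2652 [0.69 0.81] 0.31
-32 442 [0.72 0.8 ] 0.28
-24 352 [0.82 0.87] 0.08
-16 827 [0.81 0.86] 0.09
-8 1585 [0.85 0.96] 0.18
0 444 [0.87 0.98] 0.12
```

```bash
cat > t1.py <<'E'
from g import *
def sw(p,u,v):
    f,cx,cy=K(p); d=R(p)@np.array([(u-cx)/f,-(v-cy)/f,-1]); e=np.array(p["eye"]); return e-d*e[2]/d[2]
p={k:(v.item() if v.shape==() else v) for k,v in dict(np.load("p_scene.npz")).items()}
print("case corner",sw(p,370,145),"case left edge far",sw(p,240,99),"counter front",sw(p,373,190))
rot=[180,0,18.2]
command_gripper(0.0,10)
movel([.10,-.30,.30],feed=.2)
s=get_state(); print(s["t"],s["joint_pos"],s["wrist_force"],s["gripper_width"])
E
python3 t1.py
```

```text
case corner [ 0.35797297 -0.37227267  0.        ] case left edge far [ 8.24819570e-01 -3.56069008e-01  1.11022302e-16] counter front [ 0.28144704 -0.19558061  0.        ]
3.975 [-8.42381887e+01 -1.05445093e+01  9.59138773e+01  3.06006178e-03
  9.46888908e+01 -1.24484570e+01] [0.26040865 0.02376407 0.49977313] 0.0004827885108233401
```

```bash
cat > t2.py <<'E'
from g import *
O+=Y*-.001
rot=[180,0,b+90]
reach([.33,0,.28],rot)
x=.0155
reach(bw(x,-.036,.16),rot)
movel(bw(x,-.036,.014),feed=.1); print(get_state()["wrist_force"],get_state()["t"])
for y in (-.07,-.1,-.13,-.150,-.163):
    movel(bw(x,y,.014),feed=.06); s=get_state(); print(y,np.round(s["wrist_force"],2),s["t"])
p=read_camera("side"); cv2.imwrite("pics/d.png",cv2.resize(p["color"][:,:,::-1],(768,576)))
W=cloud(p); hsv=cv2.cvtColor(p["color"],cv2.COLOR_RGB2HSV)
for d in find_in("tape_roll",p): w=world(p,d["xyz"]); print(round(d["conf"],2),w.round(3),"board",((w[:2]-O)@np.c_[X,Y]).round(3))
E
python3 t2.py
```

```text
[-0.09308022 -0.15057759 -0.48722078] 8.0417
-0.07 [-0.32  1.23  0.22] 8.7583
-0.1 [0.18 0.45 0.5 ] 9.4083
-0.13 [-0.43 -0.72 -0.66] 10.0583
-0.15 [ 0.51 -0.15 -0.2 ] 10.5417
-0.163 [-0.19 -0.73  0.19] 10.9083
0.96 [ 0.646 -0.24   0.025] board [ 0.107 -0.328]
0.88 [ 0.568 -0.015  0.033] board [ 0.02  -0.107]
0.68 [0.427 0.352 0.032] board [-0.135  0.255]
0.67 [ 0.697 -0.116  0.022] board [ 0.153 -0.202]
0.63 [ 0.428 -0.103  0.03 ] board [-0.116 -0.2  ]
0.5 [0.726 0.038 0.028] board [ 0.176 -0.047]
```

View pics/d.png

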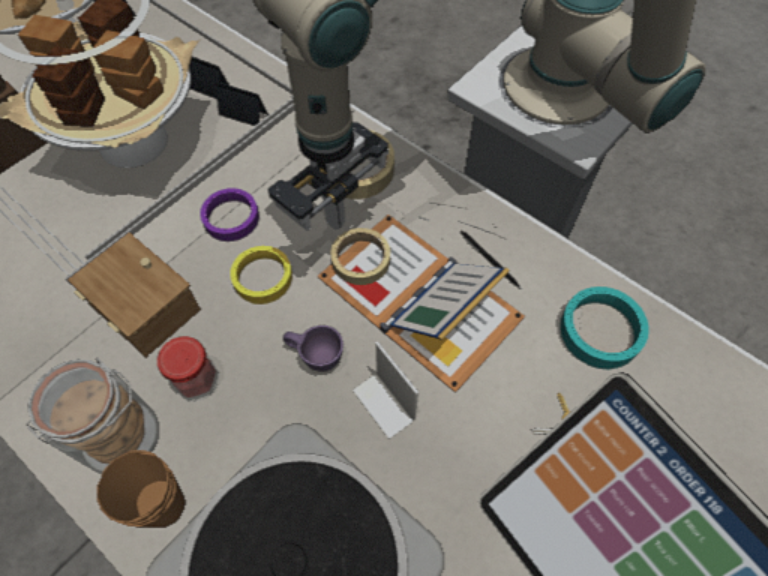

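```bash
python3 - <<'E'
from g import *
s=get_state(); print(s["position"],s["ee_rot"],s["joint_pos"],s["t"],s["gripper_width"])
p=read_camera("side"); u,v=pix(p,s["position"]); print("side tip pixel 768:",u*1.5,v*1.5)
W=cloud(p); print("depth there",W[int(v),int(u)])
print("tape px",np.array(pix(p,[.5635,-.017,.03]))*1.5, "new place", np.array(pix(p,[.56,-.125,.025]))*1.5)
u,v=map(int,pix(p,[.56,-.05,.03])); a=p["color"][max(v-60,0):v+60,max(u-75,0):u+75,::-1]
q=read_camera("scene"); u,v=map(int,pix(q,[.56,-.05,.03])); c=q["color"][v-60:v+60,u-75:u+75,::-1]
cv2.imwrite("pics/e.png",np.hstack([cv2.resize(i,(400,320)) for i in (a,c)]))
E
```

```text
[ 0.56114304 -0.07144803  0.01399367] [-1.79996326e+02 -1.05155673e-02  8.77873423e+01] [-1.43106049e+01  2.21589105e+01  1.00086754e+02  1.12457771e-02
  5.77601327e+01 -1.21039473e+01] 11.0083 0.0007355541553541928
side tip pixel 768: 337.4845239680115 238.9108058439012
depth there [ 0.56986934 -0.06515409  0.03073199]
tape px [360.83600622 252.4399417 ] new place [313.89595227 217.43847369]
```

View pics/e.png

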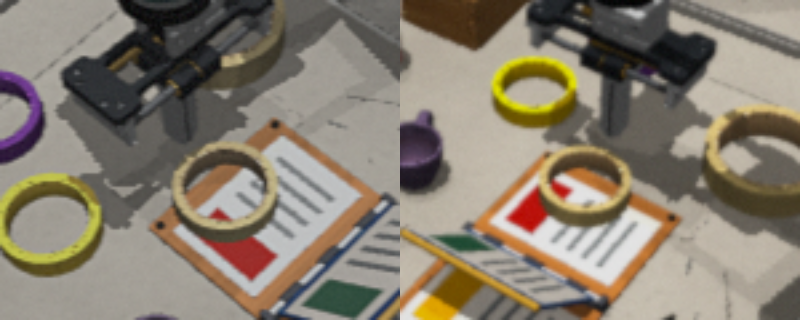

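```bash
python3 - <<'E'
from g import *
for n in ("side","scene"):
    p=read_camera(n); W=cloud(p); hsv=cv2.cvtColor(p["color"],cv2.COLOR_RGB2HSV)
    m=(np.abs(W[...,0]-.561)<.05)&(np.abs(W[...,1]+.071)<.04)&(W[...,2]>.004)&(W[...,2]<.12)&(hsv[...,1]<60)
    P=W[m]; 
    for lo in np.arange(0,.12,.01):
        q=P[(P[:,2]>=lo)&(P[:,2]<lo+.01)]
        if len(q)>2: print(n,round(lo,2),len(q),q.min(0).round(3),q.max(0).round(3))
    c=(hsv[...,0]>10)&(hsv[...,0]<25)&(hsv[...,1]>50)&(hsv[...,1]<150)&(W[...,2]>.012)&(W[...,2]<.05)&(np.hypot(W[...,0]-.56,W[...,1]+.015)<.12)&(W[...,0]>.505)&(W[...,0]<.63)
    T=W[c]; print("tape",len(T),T.min(0).round(3),T.max(0).round(3))
E
```

```text
side 0.0 10 [ 0.542 -0.087  0.004] [ 0.611 -0.031  0.008]
side 0.02 6 [ 0.544 -0.067  0.023] [ 0.605 -0.043  0.03 ]
side 0.03 5 [ 0.549 -0.065  0.031] [ 0.598 -0.052  0.036]
side 0.05 4 [ 0.559 -0.065  0.054] [ 0.566 -0.063  0.058]
side 0.06 28 [ 0.551 -0.081  0.061] [ 0.575 -0.061  0.07 ]
side 0.07 31 [ 0.55  -0.079  0.071] [ 0.575 -0.061  0.079]
side 0.08 36 [ 0.55  -0.081  0.08 ] [ 0.575 -0.061  0.09 ]
side 0.09 37 [ 0.551 -0.081  0.09 ] [ 0.575 -0.062  0.1  ]
side 0.1 35 [ 0.552 -0.08   0.101] [ 0.576 -0.062  0.11 ]
side 0.11 22 [ 0.551 -0.075  0.11 ] [ 0.575 -0.061  0.12 ]
tape 627 [ 0.507 -0.067  0.012] [0.622 0.092 0.036]
scene 0.0 11 [ 0.512 -0.111  0.004] [ 0.603 -0.032  0.007]
scene 0.05 7 [ 0.557 -0.067  0.053] [ 0.566 -0.063  0.06 ]
scene 0.06 24 [ 0.548 -0.084  0.061] [ 0.573 -0.062  0.07 ]
scene 0.07 32 [ 0.547 -0.081  0.07 ] [ 0.572 -0.06   0.08 ]
scene 0.08 29 [ 0.547 -0.079  0.08 ] [ 0.571 -0.061  0.09 ]
scene 0.09 30 [ 0.548 -0.08   0.09 ] [ 0.572 -0.062  0.1  ]
scene 0.1 28 [ 0.546 -0.081  0.1  ] [ 0.573 -0.062  0.109]
scene 0.11 34 [ 0.547 -0.08   0.11 ] [ 0.573 -0.061  0.12 ]
tape 542 [ 0.508 -0.066  0.012] [0.616 0.094 0.035]
```

The cameras show the real fingertip about 43 mm above the reported TCP. It passed over the tape without contact, so nothing has moved. I'll measure the offset with a guarded touch on the bare counter.

```bash
python3 - <<'E'
from g import *
x=.0155; y=-.215
movel(bw(x,y,.014),feed=.1); movel(bw(x,y,-.02),feed=.08); dwell(.2)
p=read_camera("side"); W=cloud(p); c=bw(x,y,0)
m=(np.abs(W[...,0]-c[0])<.016)&(np.abs(W[...,1]-c[1])<.012)&(W[...,2]>.006)&(W[...,2]<.1); print("visible tip z",np.sort(W[m][:,2])[:8].round(3))
f0=np.mean([get_state()["wrist_force"][2] for _ in range(3)]); z=-.02
while z>-.05:
    z-=.0008; movel(bw(x,y,z),feed=.02); s=get_state(); f=s["wrist_force"][2]-f0
    if z<-.032: print(round(z,4),round(s["position"][2],4),round(f,2))
    if f>2.5: break
movel(bw(x,y,.0),feed=.1); print(get_state()["t"])
E
```

```text
visible tip z [0.017 0.018 0.022 0.025 0.025 0.026 0.026 0.026]
-0.0328 -0.0329 -0.52
-0.0336 -0.0337 -0.71
-0.0344 -0.0345 -0.98
-0.0352 -0.0353 -0.18
-0.036 -0.0361 -0.66
-0.0368 -0.0369 -1.28
-0.0376 -0.0376 -0.34
-0.0384 -0.0385 -0.5
-0.0392 -0.0393 -0.55
-0.04 -0.0396 3.25
19.4917
```

Counter contact came at a reported z of -0.0395, so the tip is reported z + 39.5 mm. I apply that offset and redo the push.

```bash
cat >> g.py <<'E'
O+=Y*-.001; DZ=-.0395
def t(x,y,z): return bw(x,y,z+DZ)   # true tip height
E
python3 - <<'E'
from g import *
x=.0155
movel(t(x,-.215,.06),feed=.25); movel(t(x,-.036,.06),feed=.2); movel(t(x,-.036,.014),feed=.1)
for y in (-.07,-.12,-.163):
    movel(t(x,y,.014),feed=.07); s=get_state(); print(y,np.round(s["wrist_force"],2),s["t"])
p=read_camera("side"); print(len(p["color"]))
for d in find_in("tape_roll",p): w=world(p,d["xyz"]); print(round(d["conf"],2),w.round(3),"board",((w[:2]-O)@np.c_[X,Y]).round(3))
u,v=map(int,pix(p,[.56,-.03,.03])); cv2.imwrite("pics/f.png",cv2.resize(p["color"][max(v-75,0):v+75,u-100:u+100,::-1],(800,600)))
E
```

```text
-0.07 [ 0.92 -0.43  1.19] 22.025
-0.12 [ 0.77  0.53 -0.38] 22.8917
-0.163 [ 0.01  0.18 -0.69] 23.6583
384
0.79 [ 0.696 -0.113  0.023] board [ 0.152 -0.199]
0.64 [ 0.375 -0.134  0.027] board [-0.168 -0.233]
0.63 [ 0.594 -0.108  0.016] board [ 0.049 -0.198]
0.59 [0.424 0.348 0.034] board [-0.138  0.251]
0.57 [ 0.644 -0.24   0.025] board [ 0.105 -0.328]
```

View pics/f.png

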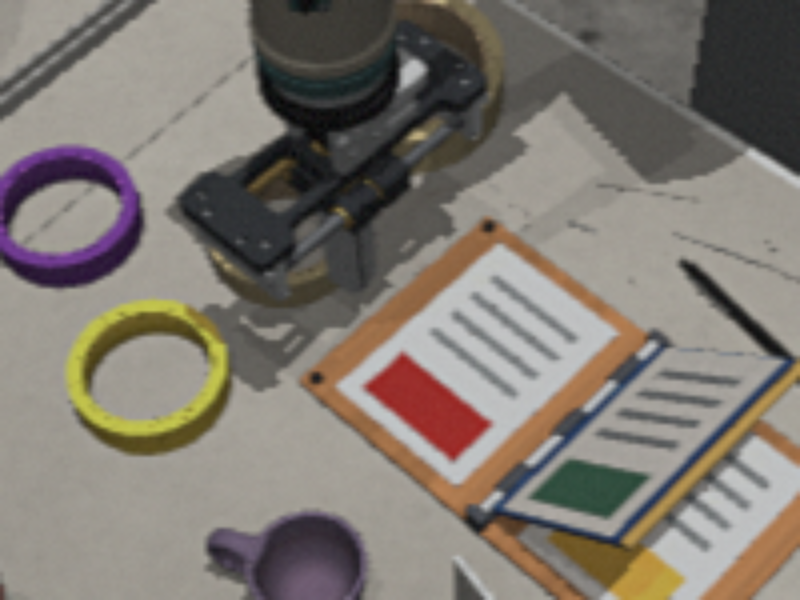

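The tape is off the board, near (275,255), partly hidden by the gripper. I back off, measure it, and move to the leaf's left side.

```bash
python3 - <<'E'
from g import *
from fit import circ
movel(t(.0155,-.15,.014),feed=.1); movel(t(.0155,-.13,.17),feed=.25); movel(t(0,.165,.17),feed=.3)
for n in ("side","scene"):
    p=read_camera(n); W=cloud(p); hsv=cv2.cvtColor(p["color"],cv2.COLOR_RGB2HSV)
    B=(W[...,:2]-O)@np.c_[X,Y]
    c=(hsv[...,0]>10)&(hsv[...,0]<25)&(hsv[...,1]>50)&(hsv[...,1]<150)&(W[...,2]>.012)&(W[...,2]<.05)&(B[...,0]>-.05)&(B[...,0]<.10)&(B[...,1]<-.13)&(B[...,1]>-.3)
    P=np.c_[B[c],W[c][:,2]]; print(n,len(P),circ(P).round(4),"ext",P.min(0).round(3),P.max(0).round(3))
    m=c&(W[...,2]>.02)
    Z=np.c_[B[m],W[m][:,2]]; A=np.linalg.lstsq(np.c_[Z[:,:2],np.ones(len(Z))],Z[:,2],rcond=None)[0]; print("slope",A[:2].round(3))
s=get_state(); print(s["t"],s["position"])
E
```

```text
side 505 [ 0.0209 -0.2199  0.0429] ext [-0.026 -0.268  0.012] [ 0.068 -0.174  0.029]
slope [0.002 0.001]
scene 401 [ 0.0167 -0.2199  0.0429] ext [-0.03  -0.271  0.012] [ 0.065 -0.173  0.029]
slope [-0.    -0.002]
26.05 [0.55838953 0.25520156 0.13036211]
```

```bash
python3 - <<'E'
from g import *
def tip(a,od=0):
    r=np.array([np.cos(a),np.sin(a)]); d=np.array([-np.sin(a),np.cos(a)]); e=.135*r+[0,.013]
    if a<np.pi/2: c=e+[.004,-.010]
    else: c=e-d*np.interp(a,[1.57,1.9],[.004,.003])-.010*r
    c=c+d*od; return t(0,c[0]+.008,c[1])
q=tip(.735); movel(t(0,.165,q[2]-DZ),feed=.15)
f0=np.array(get_state()["wrist_force"])
for a in [.72,*np.linspace(.86,np.pi,20)]:
    movel(tip(a,0.0 if a<3 else .0015),feed=.08); s=get_state(); f=np.array(s["wrist_force"])-f0
    print(round(a,2),f.round(1),round(s["t"],1))
    if np.linalg.norm(f)>15: print("STOP"); break
p=read_camera("side"); u,v=map(int,pix(p,[.56,.06,.03])); cv2.imwrite("pics/i.png",cv2.resize(p["color"][max(v-75,0):v+75,u-100:u+100,::-1],(800,600)))
E
```

```text
0.72 [ 0.8  1.5 -1.2] 27.5
0.86 [ 1.   2.2 -0.8] 27.9
0.98 [ 0.5  2.  -0. ] 28.2
1.1 [ 0.6  0.9 -0.5] 28.6
1.22 [1.  1.5 0.4] 28.9
1.34 [-0.7  1.6 -1. ] 29.3
1.46 [-0.6  2.3 -0.9] 29.6
1.58 [ 0.7  1.1 -0.2] 30.0
1.7 [ 0.2  2.1 -0.1] 30.3
1.82 [ 0.1  1.1 -0.4] 30.7
1.94 [0.4 1.4 0.1] 31.0
2.06 [ 0.4  0.3 -0.7] 31.4
2.18 [-0.2  0.8  0.1] 31.7
2.3 [0.2 0.7 0.2] 32.0
2.42 [-0.6  0.5 -0.8] 32.4
2.54 [ 0.   2.  -0.6] 32.7
2.66 [-0.   1.8 -0.6] 33.1
2.78 [ 0.6  2.1 -0.8] 33.4
2.9 [-0.1  1.7 -0.9] 33.7
3.02 [ 1.1  1.5 -0.7] 34.1
3.14 [0.8 2.1 0. ] 34.4
```

View pics/i.png

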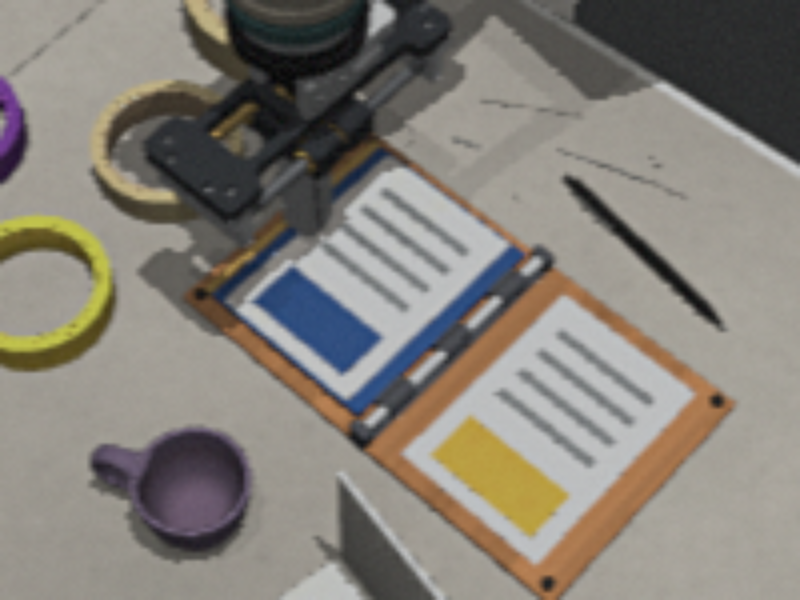

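The leaf lies on the right half, with its edge near (290,220); the tape is beyond the end at (165,150). I add a light guarded press, then retreat and measure.

```bash
python3 - <<'E'
from g import *
f0=np.mean([get_state()["wrist_force"][2] for _ in range(3)])
for z in (.0135,.0125,.0115,.0105):
    movel(t(0,-.117,z),feed=.02); s=get_state(); f=s["wrist_force"][2]-f0; print(z,round(f,2),round(s["t"],1))
    if f>3: break
dwell(.3)
movel(t(0,-.117,.15),feed=.15); movel(t(-.15,.0,.25),feed=.3)
for n in ("side","scene"):
    p=read_camera(n); W=cloud(p); B=(W[...,:2]-O)@np.c_[X,Y]
    for lo,hi in ((-.125,-.095),(-.05,-.02)):
        m=(np.abs(B[...,0]-.01)<.06)&(B[...,1]>lo)&(B[...,1]<hi)&(W[...,2]<.06); print(n,lo,np.median(W[m][:,2]).round(4),m.sum())
    h=cv2.cvtColor(p["color"],cv2.COLOR_RGB2HSV)
    c=(h[...,0]>10)&(h[...,0]<25)&(h[...,1]>50)&(h[...,1]<150)&(W[...,2]>.012)&(W[...,2]<.05)&(B[...,0]>-.04)&(B[...,0]<.1)&(B[...,1]<-.15)&(B[...,1]>-.3)
    print("tape ext",B[c].min(0).round(3),B[c].max(0).round(3))
print(get_state()["t"],get_state()["wrist_force"].round(2) if hasattr(get_state()["wrist_force"],"round") else "")
E
```

```text
0.0135 0.52 34.7
0.0125 2.43 35.0
0.0115 3.4 35.2
side -0.125 0.0153 494
side -0.05 0.0161 549
tape ext [-0.028 -0.272] [ 0.068 -0.173]
scene -0.125 0.0156 342
scene -0.05 0.0162 386
tape ext [-0.029 -0.27 ] [ 0.064 -0.174]
37.5833 [0.37 0.45 0.29]
```

The leaf is flat (panel top at 15.5 mm all along), the tape is clear of the board, and the arm is away from everything.

```bash
python3 -c "
from bench import *
print(job_done())"
```

```text
the job is handed in; nothing more can be done
None
```

The job is handed in: the tape lies flat on the counter clear of the board (its centre about 220 mm right of the spine), the leaf lies flat on the right half, and the arm finished clear; the hand-in returned no verdict.

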